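# Shim the rocking tube roller mixer

### The job

The tube roller mixer leans on its short foot and rocks. With the fingertips only, push the wedge shim thin end first under that short foot until the mixer stands level and no longer rocks, then press down on top of its diagonally opposite corner to check that it stays firm, and let go. Do not lift or pick up anything, do not shove the mixer from its place, and leave the things round it alone.

Things in the scene. Friction and masses are not known exactly. Their poses are not given: they have to be found in the camera images.
- mixer: White tube roller mixer, 144 (x, to its rear) x 184 (y, to its left) x 72 mm, about 2 kg, loose. Origin: centre of underside, on the desk when level; z vertical when level, 0.09 rad off at the start. Front deck 52 mm high; behind it four rollers between two flat-topped end housings 72 mm high (26 mm wide, x -40 to +70 mm). Rubber feet at x +-55, y +-75 mm; case underside 18 mm up when level.
- short_foot (a point): Lowest point of the short domed foot (radius 12 mm), front-left of the mixer: x -55, y +75, z 8 mm in the mixer's frame. On the desk at the start (the mixer leans on it and its rear-right foot stands off); 8 mm up when level. The case reaches 17 mm beyond the foot's centre on the mixer's +y side.
- far_corner (a point): Where to press: top of the right-hand end housing at its rear end, over the foot that stands off (x 55, y -79, z 72 mm in the mixer's frame).
- shim: Grey wedge 90 (y) x 46 mm, 70 g, loose on the desk left of the mixer, thin end roughly toward the short foot. Origin: centre of underside; -y to the thin end. Rises from 2 mm there to 17 mm at the back; an upright tab 8 mm thick, 28 mm high spans the back. Mixer is level when the short foot's centre is 35 mm behind the thin edge; the push takes some 5 N and stiffens there. Holds by friction.
- shim_nose (a point): Middle of the thin edge, on the desk.
- shim_back (a point): Middle of the upright back face of the tab, 14 mm above the desk: push here. 55 mm from the short foot's centre, seen from above, when the mixer is level.
- dropper: Small white dropper bottle, 26 mm across, 62 mm high; bystander. Origin: centre of its underside.
- strip_bottle: White bottle with black cap, 50 mm across, 133 mm high; bystander. Origin: centre of its underside.
- card_stack: Stack of cards, 88 x 56 x 8 mm; bystander. Origin: centre of its underside.
Mind the look-alikes: they are no part of the job. There is more than one size of the shim; the job needs the largest.

How it is judged:
On the way, in this order (a step that is already met when the one before it is completed fails the run):
1. the shim carries the short foot and the mixer is level (angle between mixer's own z axis and vertical below 0.015 rad and contact force between shim and mixer above 0.5 N), for 0.2 s.
2. the fingers press down on the far corner and the mixer stays level (contact force between the fingers and mixer above 2 N and horizontal distance between the grasp point and far_corner below 0.04 m and angle between mixer's own z axis and vertical below 0.015 rad), for 0.2 s.
At the end, for the whole second after the job is handed in: The mixer stands level within 0.015 rad (0.9 degrees) with its short foot resting on the shim (more than 0.5 N), both at rest (all of step 1 and linear speed of each of mixer, shim below 0.01 m/s); the robot touches nothing.
It fails at once if the shim is lifted or tipped off the desk (height (world z) of shim above 0.008 m or angle between shim's own z axis and vertical above 0.25 rad).
It fails at once if the mixer is lifted (height (world z) of mixer above 0.012 m).
It fails at once if the mixer is shoved more than 30 mm from its place (distance of mixer from where it was at the start of the episode above 0.03 m).
It fails at once if a bystander is moved more than 15 mm (distance of any of dropper, strip_bottle, card_stack from where it was at the start of the episode above 0.015 m).
It also fails if it takes over 48 s, if anything falls off the work surface, if the arm or the gripper's body presses on something with over 40 N, if the wrist force passes 120 N, or if a joint passes its speed limit or range.

### The arm

A 6-joint arm with a two-finger parallel gripper is mounted at the origin on a cart in front of the work surface, level with it; the furniture and walls round the work are solid. World frame = base frame: x ahead of the robot, y to its left, z up, the work surface at z = 0. Lengths are in m, angles in rad, forces in N, time in s.
With the tool pointing down it reaches from about 0.425 to 0.95 m from the base axis. Payload 3.5 kg.
Tool frame: the origin (TCP) lies between the finger pads; the fingertips stand 19 mm ahead of it and the grasp point (between the pads) is the TCP (bot.tcp_to_tips is the distance from the TCP to the fingertips, in m); z points along the fingers, y is the direction in which the jaws open and shut (so a half turn about z gives the same grasp; the last joint's range is limited). The gripper opens to 85 mm and grips with 20 to 120 N. Pads are 22 mm wide; open, the fingers measure 114 mm over their backs; the gripper's body (76 mm by 85 mm) begins 54 mm behind the grasp point. The pads swing forward as they close: fully open they stand 13 mm farther back than shut.
Start: joints at [1.045, 0.286, 1.577, -0, 1.279, -0.15], TCP at [0.248, 0.628, 0.25] pointing down, gripper open.
Joint ranges: [-2.77, 2.77], [-0.9, 2.22], [0.21, 2.48], [-1.53, 4.67], [0.24, 2.81], [-2.84, 2.84]. Speed limits (rad/s): [2.79, 2.79, 3.14, 3.14, 3.14, 3.14].

### API

Orientations are given as a unit quaternion [x, y, z, w].
In Python, from station import readout, optics, order, nets, bot gives the robot as it stands.
- The arm moves only by the tool send_rows, never from a script. Its argument "moves" is a list of rows, each a list of 6 numbers: the shift along the tool's x, y, z in cm, then the turn, a rotation vector about the tool's x, y, z in rad. In form: [[x, y, z, rx, ry, rz], ...]. A call has 1 to 12 rows; each row is the pose to reach, as a shift and turn from the pose measured when the call began, along the tool's axes at that moment; what a row does not reach only later rows make up. A row lasts 1/10 s, in which the tool goes at most 50 mm and 8.59 degrees, less where a joint would pass 70% of its speed; a pose out of reach is approached as far as the arm can. A call with a gripper value outside its range is refused whole. "gripper" is the opening in per cent of the stroke, from 0 (shut) to 100 (fully open), set as the call begins (left out, the last holds). The fingers move at their own pace and stop on an object; "newtons" is the grip in N (left out, the last holds). Time passes only in rows, so rows that repeat a pose let the fingers close. It gives the time, the measured TCP pose, the force and the opening at its end, in the units of the state.
- readout.read_state(): the state, without advancing time (a new reading comes with each control period).
- optics.camera(name): name is "scene" or "top" or "wrist"; returns a dict with "frame" (420x560x3 uint8, blue, green, red), "fx", "fy", "cx", "cy" (pixels), "k1" (the pictures are not rectified: a ray, as slopes to the right and down, at radius r is drawn at 1 + k1 r^2 times it, then the intrinsics apply), "xyz" and "attitude" of the camera in the world. Camera axes: x right, y up, looking along -z (the intrinsics and any distortion apply to the point x, -y, -z); pixel columns grow to the right and rows downward; lengths in m; the calibration is good to about 2 mm. A picture is of the moment at which its call begins. There is no depth.
- order.close_job(): hands the job in, once; it reports no verdict.
Trained networks look in the newest picture that a camera, given by its name, has taken for a name from the list of things; names that differ only in an ending like _2 or _b are one class to them, and where a whole thing is asked for, a point or a joint stands for the part that bears it (a point fixed in the world has none). Each returns a list of dicts, best first, with "p" (0 to 1); they miss things now and then, are a little off and sometimes report something else, mostly with a low value. They report only what shows in the picture. A call takes as long as a camera call. They do not tell look-alikes from the thing itself.
- nets.spot_in(camera, name): "position" ([x, y, z] in m, in world coordinates, good to about 4 mm: the middle of the surface that is visible of it).
- nets.mark_of(camera, name): "position" ([x, y, z] in m, in world coordinates, good to about 4 mm: a listed point, or the origin of a listed thing).
The state is a dict: "time": time; "q": joint angles; "qvel": joint speeds; "effort": joint torques, N m; "eef_pos": TCP position; "eef_rot": TCP orientation; "ft_force": force on the tool from outside, world axes, zero at the start; "wrist_torque": the same for the moment, N m; "grip_width": opening from 0.0 (shut) to 1.0 (fully open).
Only numpy, scipy, OpenCV 4.12 (cv2) and the standard library are available. Lean on these libraries where they do the work, as an engineer would, in place of code of your own. Each camera call takes 0.05 s, during which the arm holds its last target.

## Working session

There is one attempt and no reset: what is moved stays moved. The work goes in short steps, Python scripts to look and compute and a tool call to move; the robot and the scene stay as the last step left them, time stands still between calls to the robot, and variables do not carry over. Pictures are saved under pics/ and viewed, and the job is handed in when it is done.

Besides the shell and the picture viewer there is one more tool, called after "Call:" by a JSON object that holds its "op" and its "data", one argument or row to a line. send_rows: Moves the arm, as the interface text tells. Its arguments: {"type":"object","properties":{"moves":{"type":"array","items":{"type":"array","items":{"type":"number"}}},"gripper":{"type":"number"},"newtons":{"type":"number"}},"required":["moves"]}

```bash
mkdir -p pics; ls; python3 - <<'E'
from station import readout, optics, order, nets, bot
import cv2
s=readout.read_state(); print(s['time'],s['eef_pos'],s['eef_rot'],s['ft_force'],bot.tcp_to_tips)
for c in ['scene','top','wrist']:
    d=optics.camera(c); cv2.imwrite(f'pics/a_{c}.png',d['frame']); print(c,d['xyz'],d['attitude'],d['fx'],d['k1'])
    for n in ['mixer','short_foot','far_corner','shim','shim_nose','shim_back','dropper','strip_bottle','card_stack']:
        print(n,[([round(float(v),3) for v in k['position']],round(k['p'],2)) for k in nets.mark_of(c,n)][:5])
E
```

```text
pics
0.0 [0.24740021 0.62738132 0.24894099] [ 1.86796062e-01  9.82398022e-01 -1.09794320e-03 -3.90276905e-04] [ 0.67950769 -0.24993476  0.22343516] 0.019
scene [-0.20654241 -0.43145466  0.77240874] [ 0.36872242 -0.22307652 -0.46973524  0.77047352] 494.5991967707506 -0.08915060717163664
mixer [([0.524, -0.15, 0.001], 0.57)]
short_foot [([0.471, -0.074, 0.0], 0.95)]
far_corner [([0.575, -0.228, 0.079], 0.93)]
shim [([0.466, 0.017, -0.002], 0.9), ([0.362, 0.089, 0.003], 0.69), ([0.38, -0.024, 0.002], 0.68)]
shim_nose [([0.378, -0.055, -0.003], 0.84), ([0.47, -0.027, -0.003], 0.69), ([0.39, 0.073, 0.0], 0.59)]
shim_back [([0.465, 0.065, 0.013], 0.89), ([0.376, 0.008, 0.007], 0.76), ([0.34, 0.106, 0.008], 0.76)]
dropper [([0.631, -0.003, 0.001], 0.58)]
strip_bottle [([0.693, -0.19, -0.001], 0.56)]
card_stack [([0.438, 0.222, 0.001], 0.68), ([0.469, -0.03, -0.004], 0.66)]
top [ 0.44162194 -0.0304251   1.21464028] [ 0.03071988 -0.03027302 -0.70442447  0.70846736] 468.14712888222635 0.05207917566611754
mixer [([0.528, -0.156, 0.004], 0.95), ([0.469, 0.016, -0.001], 0.32)]
short_foot []
far_corner [([0.576, -0.231, 0.08], 0.85), ([0.696, -0.193, -0.0], 0.56)]
shim [([0.467, 0.019, 0.003], 0.78), ([0.376, -0.021, 0.0], 0.74), ([0.364, 0.09, 0.001], 0.73)]
shim_nose [([0.467, -0.026, -0.0], 0.84), ([0.374, -0.051, -0.001], 0.79), ([0.391, 0.069, 0.003], 0.5)]
shim_back [([0.376, 0.009, 0.007], 0.85), ([0.464, 0.063, 0.012], 0.76), ([0.337, 0.104, 0.008], 0.7)]
dropper [([0.631, -0.008, 0.002], 0.45)]
strip_bottle [([0.694, -0.195, -0.003], 0.94)]
card_stack [([0.442, 0.221, 0.001], 0.68)]
wrist [0.18371521 0.65362315 0.3745378 ] [-0.11318701 -0.07682591  0.5573722   0.81891557] 318.0641351437401 -0.005126344859233775
mixer []
short_foot []
far_corner []
shim []
shim_nose []
shim_back []
dropper []
strip_bottle []
card_stack [([0.437, 0.225, -0.002], 0.84)]
```

View pics/a_scene.png

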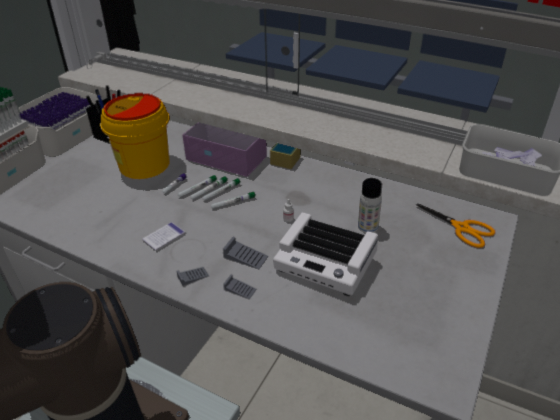

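View pics/a_top.png

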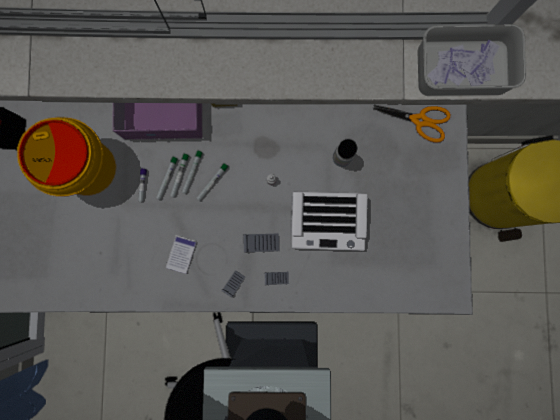

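The three shim-like wedges are at top-view pixels (261,242), (276,279) and (233,284). The one at (261,242), world (0.467, 0.018), looks largest. I'll check it in a close crop and measure its edges.

```bash
cat > h.py <<'E'
import numpy as np, cv2
from scipy.spatial.transform import Rotation as R
def cam(d): 
    K=np.array([[d['fx'],0,d['cx']],[0,d['fy'],d['cy']],[0,0,1]]); return K,np.array([d['k1'],0,0,0,0.]),R.from_quat(d['attitude']).as_matrix(),np.array(d['xyz'])
def proj(d,P):
    K,D,Rm,t=cam(d); F=np.diag([1,-1,-1.]); Rc=F@Rm.T
    return cv2.projectPoints(np.array(P,float).reshape(-1,3),cv2.Rodrigues(Rc)[0],-Rc@t,K,D)[0].reshape(-1,2)
def back(d,px,z):
    K,D,Rm,t=cam(d); u=cv2.undistortPoints(np.array(px,float).reshape(-1,1,2),K,D).reshape(-1,2)
    r=np.c_[u[:,0],-u[:,1],-np.ones(len(u))]@Rm.T
    return t+r*((z-t[2])/r[:,2])[:,None]
def crop(im,x0,y0,x1,y1,s): return cv2.resize(im[y0:y1,x0:x1],None,fx=s,fy=s,interpolation=cv2.INTER_CUBIC)
E
python3 - <<'E'
from h import *
a=cv2.imread('pics/a_top.png');b=cv2.imread('pics/a_scene.png')
cv2.imwrite('pics/b1.png',crop(a,220,170,380,300,5)); cv2.imwrite('pics/b2.png',crop(b,170,190,390,310,3.6))
E
```

```text
(no output)
```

View pics/b1.png

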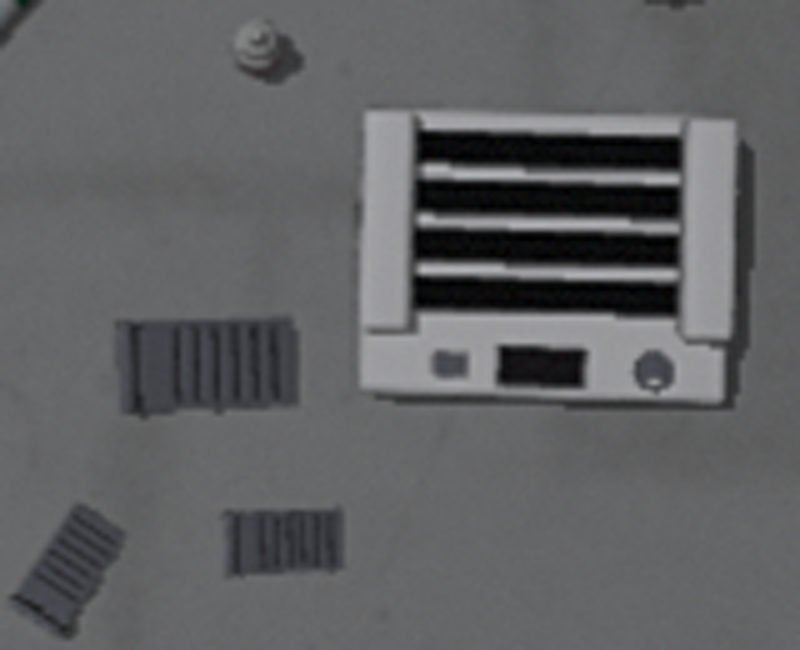

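View pics/b2.png

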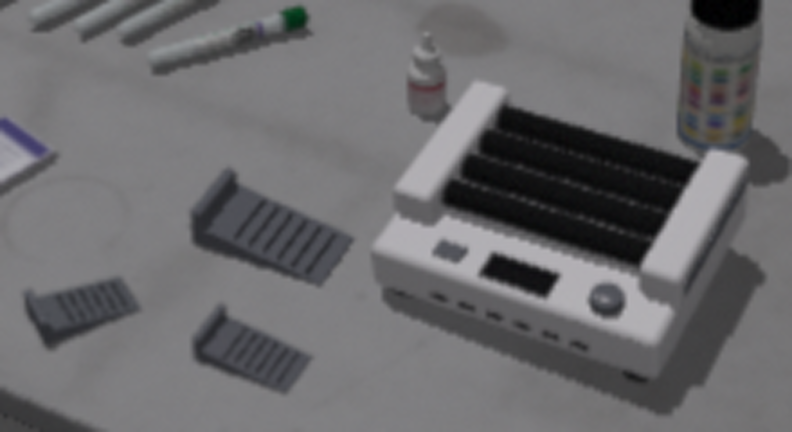

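```bash
python3 - <<'E'
from h import *
from station import optics,nets
from scipy.optimize import least_squares
d=optics.camera('top')
px=lambda L:[(220+x/5-.4,170+y/5-.4) for x,y in L]
# shim
sh=px([(293,317),(298,405)]); n=back(d,sh,.002); print('nose corners',n.round(4))
tb=px([(117,320),(124,413)]); t=back(d,tb,.028); print('tab top back',t.round(4))
m=(t.mean(0)-n.mean(0)); print('len',np.linalg.norm(m[:2]),'yaw of thin-end dir',np.degrees(np.arctan2(-m[1],-m[0])))
# mixer: pose x,y,yaw with tilt; model corners
mod=np.array([[-72,92,52],[-72,-92,52],[70,-92,72],[70,92,72],[-40,92,72],[-40,-92,72]])/1000
pix=np.array(px([(360,388),(724,403),(737,122),(366,111),(362,327),(733,340)]))
def tr(p):
    yaw=p[2]
    # tilt about diagonal axis through (-55,-75)&(55,75)? feet front-right & rear-left lie at z=0
    a=np.array([110,150,0.]);a/=np.linalg.norm(a)
    # lines: front-right (-55,-75), rear-left (55,75); 
    T=R.from_rotvec(-a*.09) if True else None
    return lambda P:(R.from_euler('z',yaw)*T).apply(P)+[p[0],p[1],p[3]]
f=lambda p:(proj(d,tr(p)(mod))-pix).ravel()
r=least_squares(f,[.528,-.153,0,0.0]);print(r.x,np.degrees(r.x[2]),f(r.x).round(1))
p=r.x.copy()
for q in ([-.055,.075,.008],[.055,-.079,.072],[.055,-.075,0]): print(tr(p)(np.array([q])).round(4))
p[3]=0;r=least_squares(lambda q:f([*q,0]),p[:3]);p[:3]=r.x;print(p,f(p).round(1))
for q in ([-.055,.075,.008],[.055,-.079,.072]): print(tr(p)(np.array([q])).round(4))
for c in ['top','scene']:
  for i in range(3):
    optics.camera(c)
    for n in ['short_foot','far_corner','shim_nose','shim_back']:
        l=nets.mark_of(c,n); 
        for k in l:
            if n[:4]!='shim' or k['position'][0]>.42: print(c,n,np.round(k['position'],4),round(k['p'],2))
E
```

```text
nose corners [[ 0.4928 -0.027   0.002 ]
 [ 0.4474 -0.0299  0.002 ]]
tab top back [[0.4897 0.0621 0.028 ]
 [0.4428 0.0579 0.028 ]]
len 0.08852826363400111 yaw of thin-end dir -87.49692865306791
[ 0.5281491  -0.15837229 -0.02818172 -0.02781928] -1.614693484577864 [ 0.1  0.3 -0.  -0.1  0.1 -0.4  0.4 -0.2 -0.1  0.2 -0.4  0.2]
[[ 0.475  -0.0816 -0.0278]]
[[ 0.5755 -0.2347  0.0521]]
[[ 0.5807 -0.2347 -0.0198]]
[ 0.52654992 -0.15539907 -0.02800433  0.        ] [-0.8  0.8  0.8  0.5  1.  -1.2 -0.4 -1.1 -1.   0.5  0.5  0.5]
[[ 0.4734 -0.0787 -0.    ]]
[[ 0.5739 -0.2317  0.0799]]
top far_corner [ 0.5733 -0.23    0.0792] 0.91
top shim_nose [ 0.4703 -0.0248  0.0031] 0.58
top shim_back [0.4628 0.0603 0.0118] 0.56
top far_corner [ 0.5773 -0.2324  0.0792] 0.94
top shim_nose [ 0.4679 -0.026   0.0014] 0.85
top shim_back [0.4608 0.0626 0.0119] 0.87
top shim_back [ 0.5773 -0.2342  0.0788] 0.55
top far_corner [ 0.5778 -0.2325  0.0796] 0.77
top shim_nose [ 0.4724 -0.0252  0.0019] 0.85
top shim_back [ 0.4704 -0.0259  0.0025] 0.74
top shim_back [0.4643 0.0613 0.0136] 0.66
scene far_corner [ 0.5723 -0.2277  0.0809] 0.73
scene shim_nose [ 0.4705 -0.0276 -0.0051] 0.85
scene short_foot [ 4.73e-01 -7.95e-02 -3.00e-04] 0.91
scene shim_nose [ 0.4672 -0.0249 -0.002 ] 0.81
scene shim_nose [ 0.4728 -0.0766 -0.0007] 0.56
scene shim_back [0.4641 0.0633 0.0112] 0.56
scene short_foot [ 0.4743 -0.077  -0.0037] 0.56
scene far_corner [ 0.5704 -0.2287  0.0803] 0.7
scene shim_nose [ 0.4723 -0.0272 -0.0008] 0.56
scene shim_back [0.4649 0.0642 0.01  ] 0.59
```

The crop confirms it: the wedge at top (261,242), scene (245,252), is clearly larger than the other two. It already points at the short foot, which is at about (0.473, -0.079). Next I'll close the gripper and work out the approach behind the tab, with the tool's x axis along the push line.

```bash
cat >> h.py <<'E'
def delta(pos,yawx_deg,tilt=None):
    from station import readout
    s=readout.read_state(); R0=R.from_quat(s['eef_rot']); 
    Rt=R.from_euler('z',yawx_deg,degrees=True)*R.from_euler('x',180,degrees=True)
    print('t',round(s['time'],2),'pos',np.round(s['eef_pos'],4),'ft',np.round(s['ft_force'],1),'yawx',np.degrees(np.arctan2(*R0.as_matrix()[[1,0],0])).round(2),'w',round(s['grip_width'],3))
    print('row',(R0.inv().apply(np.array(pos)-s['eef_pos'])*100).round(2),(R0.inv()*Rt).as_rotvec().round(4))
E
python3 -c "
from h import *
delta([.463,.11,.10],93.2)"
```

```text
t 3.05 pos [0.2477 0.6279 0.2503] ft [-0.3 -0.1 -0.4] yawx 158.47 w 0.997
row [-39.04 -40.27  15.03] [-0.      0.      1.1392]
```

Call:
{"op": "send_rows", "data": {
  "moves": [
    [-39, -40.3, 10, 0, 0, 1.14],
    [-39, -40.3, 10, 0, 0, 1.14],
    [-39, -40.3, 10, 0, 0, 1.14],
    [-39, -40.3, 10, 0, 0, 1.14],
    [-39, -40.3, 10, 0, 0, 1.14],
    [-39, -40.3, 10, 0, 0, 1.14],
    [-39, -40.3, 10, 0, 0, 1.14],
    [-39, -40.3, 10, 0, 0, 1.14],
    [-39, -40.3, 10, 0, 0, 1.14],
    [-39, -40.3, 10, 0, 0, 1.14],
    [-39, -40.3, 10, 0, 0, 1.14],
    [-39, -40.3, 10, 0, 0, 1.14]
  ],
  "gripper": 0,
  "newtons": 80
}}

```text
time: 4.25
eef_pos: [0.4635, 0.1065, 0.15]
eef_rot: [0.689, 0.725, -0.0, 0.0]
ft_force: [-0.4, 0.4, -0.2]
grip_width: -0.0
```

```bash
python3 -c "
from h import *
delta([.463,.11,.03],93.2)"
```

```text
t 4.25 pos [0.4635 0.1065 0.15  ] ft [-0.4  0.4 -0.2] yawx 92.94 w -0.0
row [ 0.36 -0.04 12.  ] [ 0.0003  0.0008 -0.0045]
```

Call:
{"op": "send_rows", "data": {
  "moves": [
    [0.1, 0, 4, 0, 0, 0],
    [0.1, 0, 8, 0, 0, 0],
    [0.1, 0, 11, 0, 0, 0],
    [0.1, 0, 12, 0, 0, 0],
    [0.1, 0, 12.2, 0, 0, 0],
    [0.1, 0, 12.2, 0, 0, 0]
  ]
}}

```text
time: 4.85
eef_pos: [0.4646, 0.1075, 0.0291]
eef_rot: [0.689, 0.725, 0.0, 0.001]
ft_force: [0.5, 0.5, -0.4]
grip_width: -0.001
```

```bash
python3 - <<'E'
from h import *
from station import optics,nets
delta([.464,.08,.028],93.2)
for c in ['wrist','scene']:
    d=optics.camera(c); cv2.imwrite(f'pics/c_{c}.png',d['frame'])
    for n in ['shim_nose','shim_back','short_foot']:
        for k in nets.mark_of(c,n): print(c,n,np.round(k['position'],4),round(k['p'],2))
a=cv2.imread('pics/c_scene.png'); cv2.imwrite('pics/c_sc.png',crop(a,170,170,390,310,3.6))
E
```

```text
t 4.85 pos [0.4646 0.1075 0.0291] ft [ 0.5  0.5 -0.4] yawx 92.95 w -0.001
row [-2.75 -0.2   0.11] [ 0.0021  0.0009 -0.0043]
wrist shim_nose [0.3902 0.0694 0.0022] 0.93
wrist shim_back [0.4628 0.0588 0.0109] 0.7
wrist shim_back [0.3369 0.1049 0.0094] 0.68
scene shim_nose [0.39   0.0696 0.0016] 0.78
scene shim_nose [ 0.3786 -0.0537 -0.0009] 0.77
scene shim_back [0.469  0.0616 0.0114] 0.68
scene shim_back [0.3765 0.0069 0.0072] 0.61
scene short_foot [ 0.4733 -0.0764 -0.0031] 0.65
scene short_foot [ 0.6897 -0.1895 -0.0035] 0.2
```

View pics/c_wrist.png

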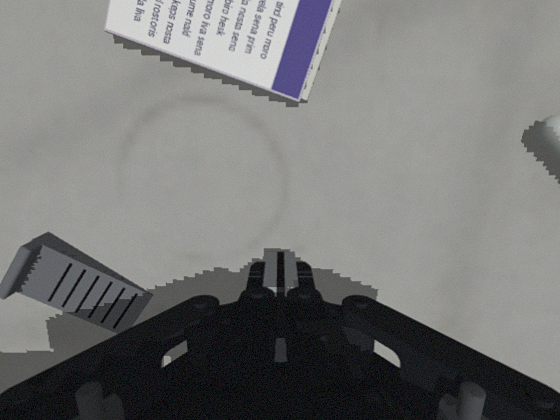

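View pics/c_sc.png

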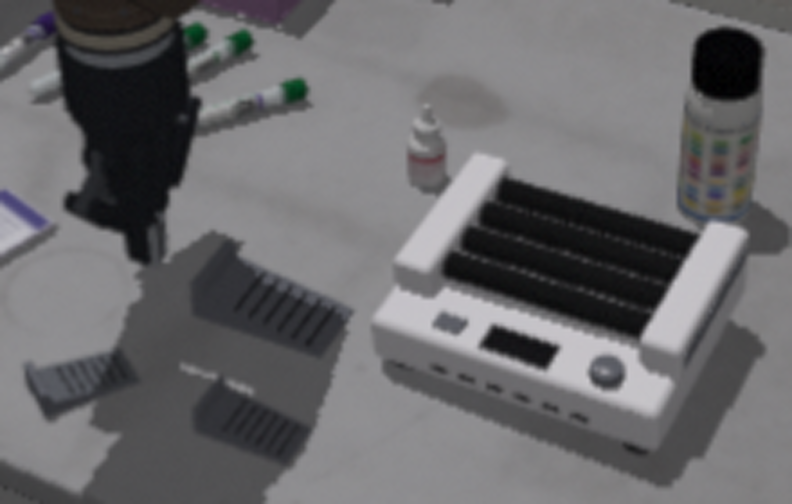

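The fingers (wrist pixel (280,265)) are behind the tab of the large shim, with space around them. I'll push in stages.

Call:
{"op": "send_rows", "data": {
  "moves": [
    [-1.5, -0.1, 0.1, 0, 0, 0],
    [-2.5, -0.2, 0.1, 0, 0, 0],
    [-3.2, -0.2, 0.1, 0, 0, 0],
    [-3.8, -0.2, 0.1, 0, 0, 0],
    [-4.4, -0.2, 0.1, 0, 0, 0],
    [-5.0, -0.2, 0.1, 0, 0, 0],
    [-5.6, -0.2, 0.1, 0, 0, 0],
    [-6.2, -0.2, 0.1, 0, 0, 0],
    [-6.2, -0.2, 0.1, 0, 0, 0]
  ]
}}

```text
time: 6.15
eef_pos: [0.4653, 0.0448, 0.0278]
eef_rot: [0.689, 0.725, 0.0, 0.001]
ft_force: [0.0, 0.4, -0.0]
grip_width: -0.004
```

```bash
python3 - <<'E'
from h import *
from station import optics,nets
delta([.470,-.013,.028],93.2)
for c in ['top','scene']:
    d=optics.camera(c); cv2.imwrite(f'pics/d_{c}.png',d['frame'])
    for n in ['shim_nose','shim_back','short_foot']:
        for k in nets.mark_of(c,n): print(c,n,np.round(k['position'],4),round(k['p'],2))
a=cv2.imread('pics/d_scene.png'); cv2.imwrite('pics/d_sc.png',crop(a,170,170,390,310,3.6))
a=cv2.imread('pics/d_top.png'); cv2.imwrite('pics/d_tp.png',crop(a,220,170,380,300,5))
E
```

```text
t 6.15 pos [0.4653 0.0448 0.0278] ft [ 0.   0.4 -0. ] yawx 92.91 w -0.004
row [-5.79  0.18 -0.02] [ 0.0017  0.0012 -0.0051]
top shim_nose [ 0.3778 -0.0503  0.0011] 0.71
top shim_nose [ 0.4728 -0.055   0.0009] 0.53
top shim_back [0.3769 0.0095 0.0084] 0.76
scene shim_nose [ 0.3798 -0.0543 -0.0006] 0.87
scene shim_nose [0.3887 0.0697 0.0009] 0.81
scene shim_nose [ 0.4721 -0.0616 -0.0043] 0.76
scene shim_back [0.3759 0.008  0.0047] 0.88
scene shim_back [0.4679 0.0355 0.0133] 0.73
scene shim_back [0.3388 0.1076 0.0074] 0.59
scene short_foot [ 0.472  -0.0785 -0.0033] 0.61
```

View pics/d_tp.png

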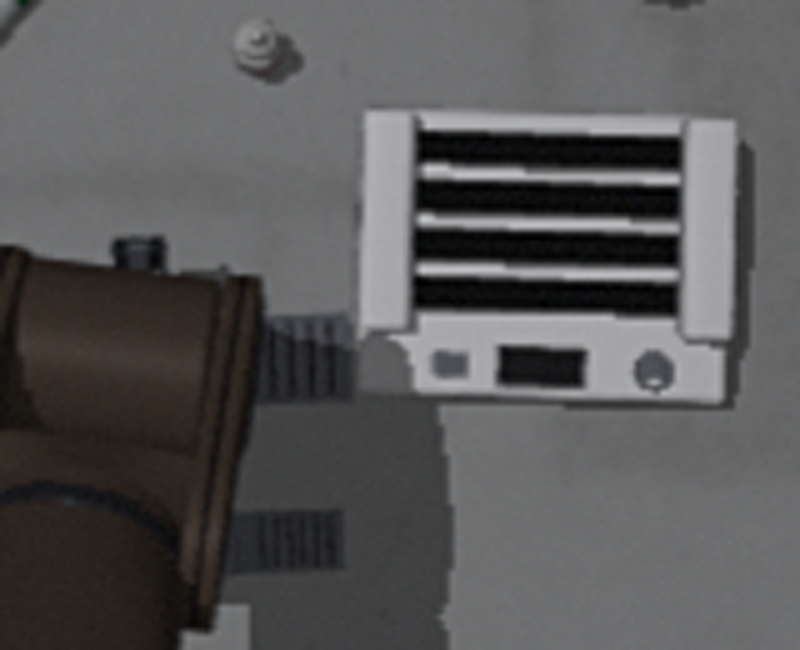

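View pics/d_sc.png

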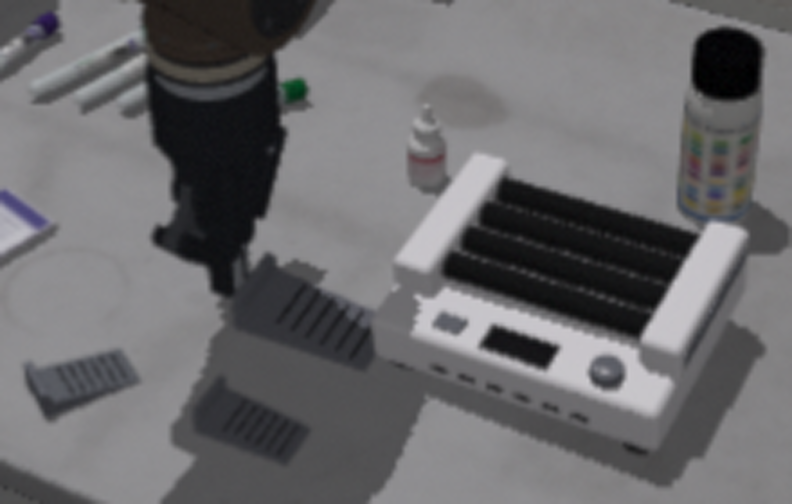

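The shim has moved about 29 mm and is still straight. Its nose is at the case edge (crop (350,360)), on line with the foot. I'll keep pushing more slowly.

Call:
{"op": "send_rows", "data": {
  "moves": [
    [-0.5, 0, 0, 0, 0, 0],
    [-1.0, 0, 0, 0, 0, 0],
    [-1.5, 0.05, 0, 0, 0, 0],
    [-2.0, 0.05, 0, 0, 0, 0],
    [-2.4, 0.05, 0, 0, 0, 0],
    [-2.8, 0.1, 0, 0, 0, 0],
    [-3.2, 0.1, 0, 0, 0, 0],
    [-3.6, 0.1, 0, 0, 0, 0],
    [-4.0, 0.1, 0, 0, 0, 0]
  ]
}}

```text
time: 7.45
eef_pos: [0.4679, 0.0062, 0.0277]
eef_rot: [0.689, 0.725, 0.001, -0.0]
ft_force: [-0.0, 5.2, 1.2]
grip_width: -0.001
```

```bash
python3 - <<'E'
from h import *
from station import optics,nets
delta([.470,-.013,.028],93.2)
for c in ['top','scene']:
    d=optics.camera(c); cv2.imwrite(f'pics/e_{c}.png',d['frame'])
    for n in ['shim_nose','shim_back','short_foot','far_corner']:
        for k in nets.mark_of(c,n): print(c,n,np.round(k['position'],4),round(k['p'],2))
a=cv2.imread('pics/e_scene.png'); cv2.imwrite('pics/e_sc.png',crop(a,170,170,390,310,3.6))
a=cv2.imread('pics/e_top.png'); cv2.imwrite('pics/e_tp.png',crop(a,220,170,380,300,5))
E
```

```text
t 7.45 pos [0.4679 0.0062 0.0277] ft [-0.   5.2  1.2] yawx 92.89 w -0.001
row [-1.93  0.11 -0.03] [ 0.0009 -0.0015 -0.0055]
top shim_nose [ 0.477  -0.0964  0.0016] 0.6
top shim_nose [ 0.3757 -0.0509  0.0011] 0.46
top far_corner [ 0.5771 -0.2354  0.0739] 0.86
scene shim_nose [0.3866 0.0708 0.0012] 0.83
scene shim_nose [ 0.3764 -0.0537 -0.0014] 0.6
scene shim_back [ 0.471  -0.0059  0.0107] 0.91
scene shim_back [0.3383 0.1071 0.0077] 0.73
scene shim_back [0.3741 0.0092 0.0041] 0.62
scene short_foot [ 0.471  -0.0756  0.0035] 0.65
scene short_foot [0.4384 0.2234 0.0022] 0.65
scene far_corner [ 0.5779 -0.2298  0.0735] 0.84
```

View pics/e_tp.png

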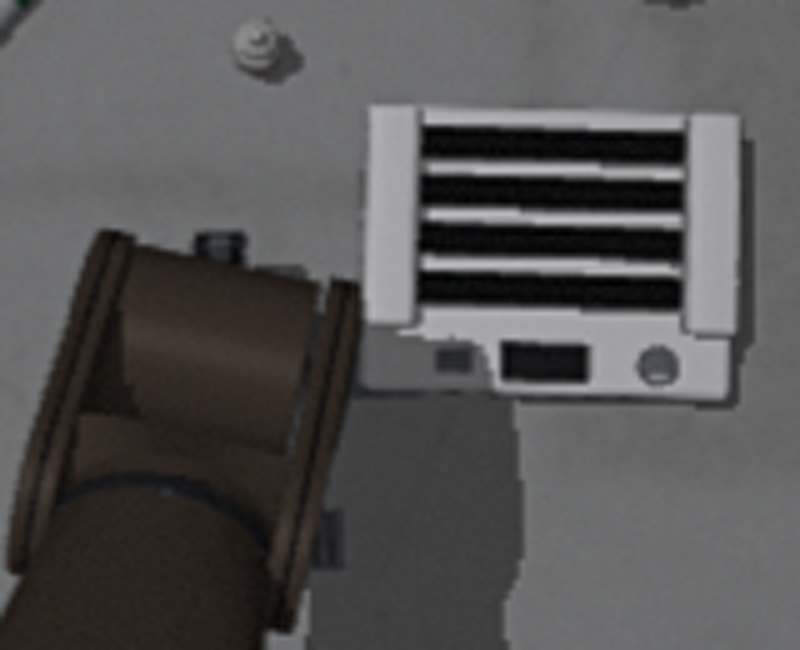

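View pics/e_sc.png

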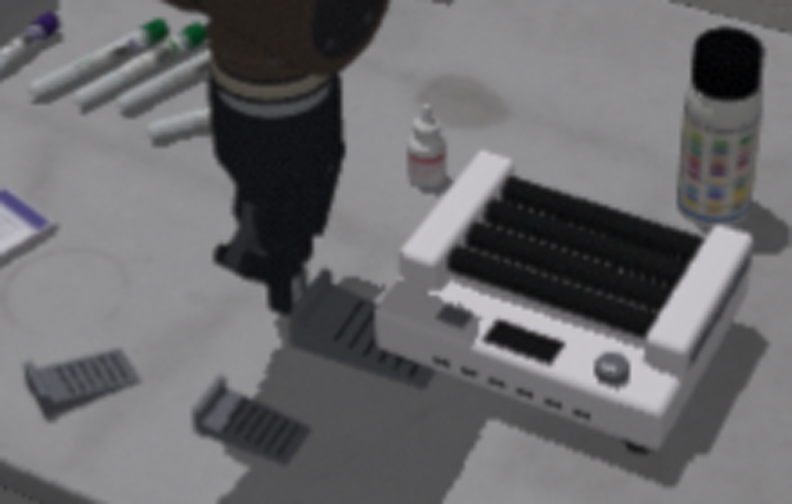

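The foot is riding up the wedge at 5.2 N and the mixer hasn't slid. About 19 mm of travel remains.

Call:
{"op": "send_rows", "data": {
  "moves": [
    [-0.4, 0, 0, 0, 0, 0],
    [-0.7, 0, 0, 0, 0, 0],
    [-1.0, 0.05, 0, 0, 0, 0],
    [-1.3, 0.05, 0, 0, 0, 0],
    [-1.5, 0.05, 0, 0, 0, 0]
  ]
}}

```text
time: 8.45
eef_pos: [0.4694, -0.0094, 0.0278]
eef_rot: [0.689, 0.725, 0.0, 0.001]
ft_force: [-0.8, 6.3, 0.9]
grip_width: 0.002
```

```bash
cat > look.py <<'E'
import sys
from h import *
from station import optics,nets
from scipy.optimize import least_squares
t=sys.argv[1]
for c in ['top','scene']:
    d=optics.camera(c); cv2.imwrite(f'pics/{t}_{c}.png',d['frame'])
    for n in ['shim_back','short_foot','far_corner','shim_nose']:
        for k in nets.mark_of(c,n): 
            if k['position'][0]>.42 and abs(k['position'][1])<.3: print(c,n,np.round(k['position'],4),round(k['p'],2))
a=cv2.imread(f'pics/{t}_scene.png'); b=crop(a,220,170,390,310,4.7)
cv2.imwrite(f'pics/{t}_sc.png',b)
a=cv2.imread(f'pics/{t}_top.png'); cv2.imwrite(f'pics/{t}_tp.png',crop(a,220,170,380,290,5))
E
python3 -c "
from h import *
delta([.470,-.013,.028],93.2)"; python3 look.py f
```

```text
t 8.45 pos [ 0.4694 -0.0094  0.0278] ft [-0.8  6.3  0.9] yawx 92.96 w 0.002
row [-0.36  0.04 -0.02] [ 0.0015  0.0007 -0.0043]
top short_foot [ 0.4717 -0.0757  0.0086] 0.66
top far_corner [ 0.5798 -0.2399  0.069 ] 0.59
top far_corner [0.4408 0.2222 0.0018] 0.53
top shim_nose [ 0.4688 -0.0727  0.0088] 0.55
scene shim_back [ 0.4706 -0.0198  0.012 ] 0.71
scene short_foot [ 0.4712 -0.0754  0.0072] 0.94
scene short_foot [ 0.4709 -0.0627 -0.003 ] 0.37
scene far_corner [ 0.5776 -0.2338  0.0721] 0.84
scene shim_nose [ 0.4771 -0.1119 -0.0053] 0.76
```

View pics/f_sc.png

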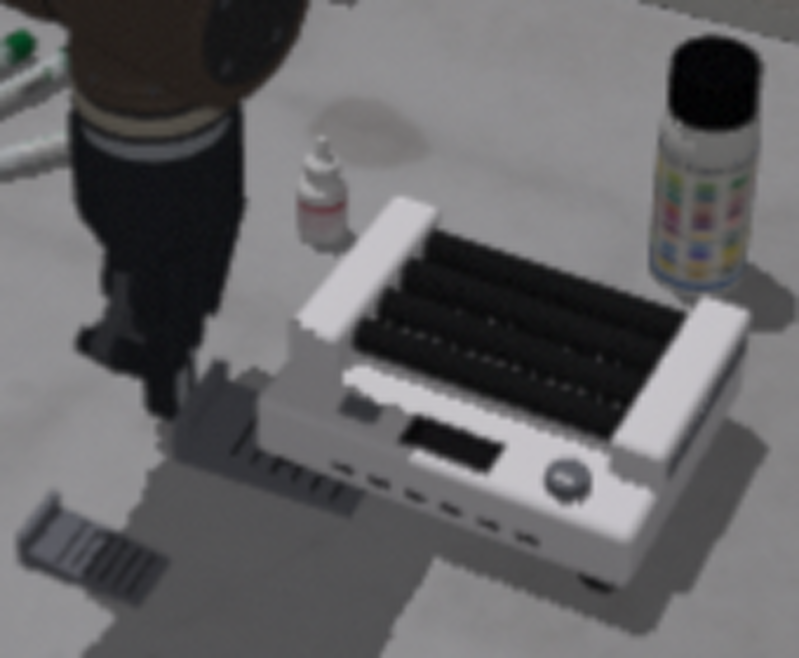

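View pics/f_tp.png

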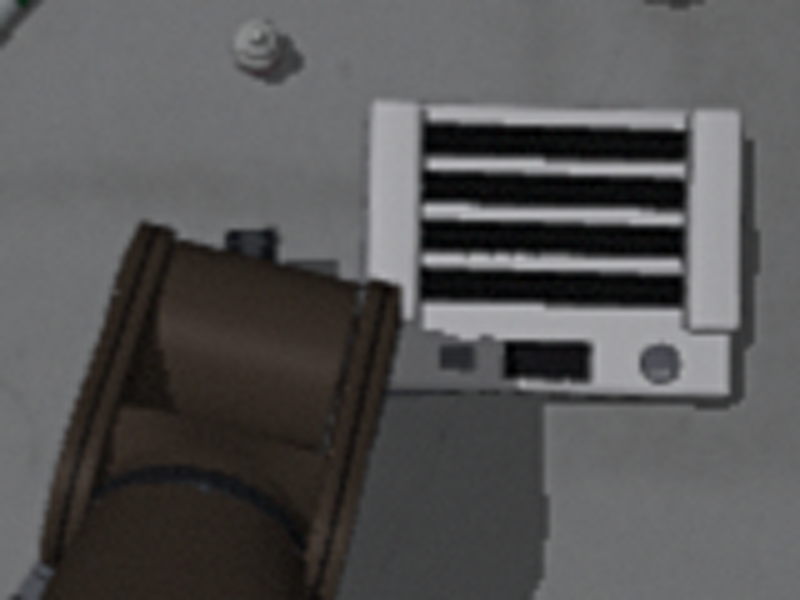

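```bash
cat > fit.py <<'E'
from h import *
from scipy.optimize import least_squares
# calibrated cams w/o time: saved
import pickle,os,sys
def model_fit(cams,obs,names=None):
    a=np.array([110,150,0.]);a/=np.linalg.norm(a)
    def T(p,P): # feet FR,RL axis passes origin
        return (R.from_euler('z',p[2])*R.from_rotvec(-a*p[3])).apply(P)+[p[0],p[1],0]
    def f(p):
        o=[]
        for i,(d,(mod,pix)) in enumerate(zip(cams,obs)):
            o.append((proj(d,T(p,np.array(mod)/1000))-pix-p[4+2*i:6+2*i]))
            o.append(np.array(p[4+2*i:6+2*i])[None]*.3)
        return np.concatenate([x.ravel() for x in o])
    r=least_squares(f,[.527,-.155,-.028,.0]+[0,0]*len(cams)); return r.x,f(r.x),T
E
python3 - <<'E'
from h import *
import cv2
for t in 'af':
    a=cv2.imread(f'pics/{t}_scene.png')
    cv2.imwrite(f'pics/g_{t}.png',crop(a,268,205,383,305,6.9))
E
```

```text
(no output)
```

View pics/g_a.png

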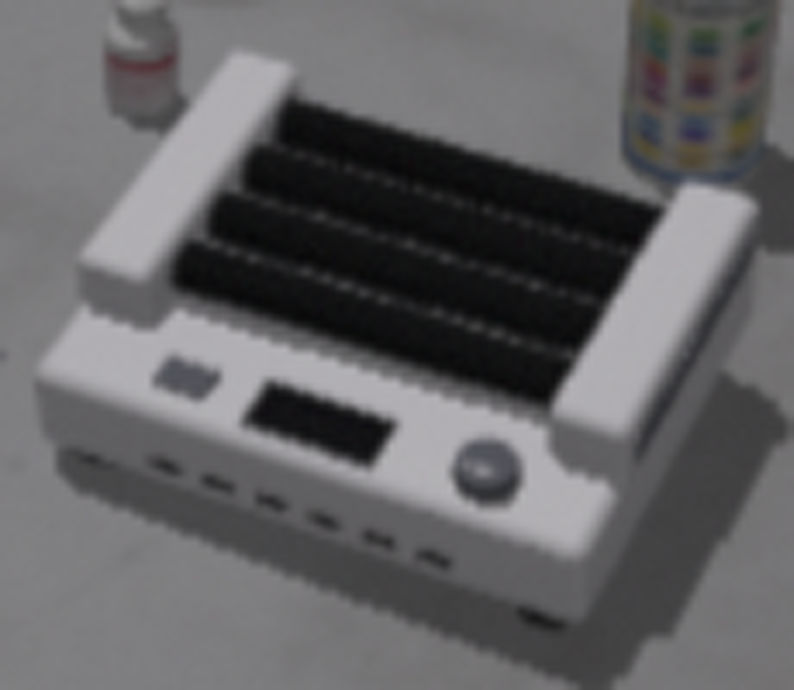

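View pics/g_f.png

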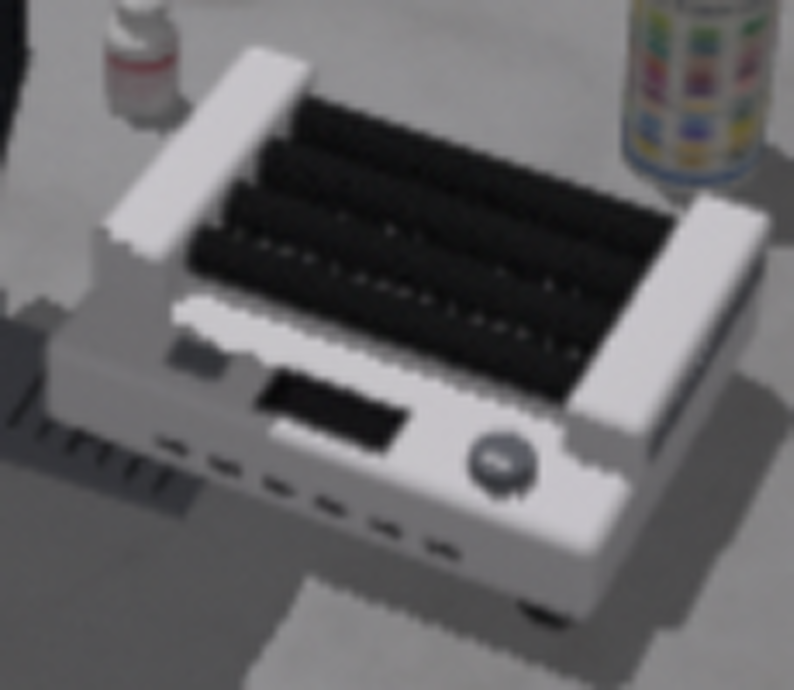

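```bash
cat > tilt.py <<'E'
from h import *
from station import optics
from scipy.optimize import least_squares
d=optics.camera('scene')
ax=np.array([110,150,0.]);ax/=np.linalg.norm(ax)
def pose(p): return (R.from_euler('z',p[2])*R.from_rotvec(-ax*p[3])),np.array([p[0],p[1],0])
P0=[.5265,-.1554,-.028,.09]
o=lambda L:np.array([(268+x/6.9-.43,205+y/6.9-.43) for x,y in L])
# features: coordinate axis idx, plane value (m)
pl=[(2,.052),(2,.052),(2,.072),(2,.072),(2,.072),(2,.052),(2,.052),(0,-.072),(0,-.072)]
A=o([(38,375),(580,560),(757,205),(235,50),(80,262),(377,465),(262,382),(165,465),(433,560)])
def feats():
    Rm,t=pose(P0); K,D,Rc,tc=cam(d); u=cv2.undistortPoints(A.reshape(-1,1,2),K,D).reshape(-1,2)
    r=np.c_[u[:,0],-u[:,1],-np.ones(len(u))]@Rc.T
    r=Rm.inv().apply(r); c=Rm.inv().apply(tc-t)
    return np.array([c+ri*((v-c[i])/ri[i]) for ri,(i,v) in zip(r,pl)])
def fit(B):
    F=feats(); ok=~np.isnan(B[:,0])
    def f(p): Rm,t=pose(p); return (proj(d,Rm.apply(F)+t)-B)[ok].ravel()
    r=least_squares(f,P0,x_scale=[.01,.01,.01,.01],loss='soft_l1',f_scale=.3); cov=np.linalg.inv(r.jac.T@r.jac)*.09
    print('pose',r.x.round(4),'sd',np.sqrt(np.diag(cov)).round(4),'res',f(r.x).round(2)); 
    Rm,t=pose(r.x); print('foot',(Rm.apply([-.055,.075,.008])+t).round(4),'far',(Rm.apply([.055,-.079,.072])+t).round(4))
E
python3 - <<'E'
from tilt import *
print((feats()*1000).round(0).tolist())
fit(o([(47,352),(597,555),(768,215),(258,45),(105,230),(390,452),(277,372),(172,445),(443,550)]))
E
```

```text
[[-73.0, 87.0, 52.0], [-73.0, -92.0, 52.0], [65.0, -92.0, 72.0], [66.0, 90.0, 72.0], [-42.0, 88.0, 72.0], [-64.0, -23.0, 52.0], [-48.0, 23.0, 52.0], [-72.0, 46.0, 29.0], [-72.0, -45.0, 28.0]]
pose [ 0.5278 -0.1562 -0.0317  0.0183] sd [0.001  0.0008 0.0093 0.0131] res [ 0.66 -0.29 -0.39 -0.27  0.81  0.3  -0.57 -0.22 -0.95  1.4   0.23  0.07
 -0.06 -0.7   0.29  0.24 -0.11  0.1 ]
foot [ 0.4751 -0.0794  0.0064] far [ 0.5792 -0.2361  0.0737]
```

The fit puts the foot at about y = -0.079 with a small tilt left (0.018 ± 0.013 rad), so it needs about 4 mm more.

Call:
{"op": "send_rows", "data": {
  "moves": [
    [-0.1, 0, 0, 0, 0, 0],
    [-0.2, 0, 0, 0, 0, 0],
    [-0.3, 0, 0, 0, 0, 0],
    [-0.4, 0, 0, 0, 0, 0]
  ]
}}

```text
time: 9.4
eef_pos: [0.4695, -0.012, 0.0278]
eef_rot: [0.689, 0.725, 0.001, -0.0]
ft_force: [0.2, 11.0, 2.3]
grip_width: -0.002
```

```bash
python3 -c "
from h import *
delta([.470,-.013,.028],93.2)"; python3 look.py h; python3 - <<'E'
from h import *
a=cv2.imread(f'pics/h_scene.png')
cv2.imwrite(f'pics/g_h.png',crop(a,268,205,383,305,6.9))
E
```

```text
t 9.4 pos [ 0.4695 -0.012   0.0278] ft [ 0.2 11.   2.3] yawx 92.89 w -0.002
row [-0.11  0.04 -0.02] [ 0.0013 -0.0021 -0.0055]
top shim_back [ 0.5797 -0.2359  0.069 ] 0.54
top short_foot [ 0.469  -0.0752  0.0096] 0.75
top far_corner [ 0.5795 -0.2389  0.0715] 0.87
scene shim_back [ 0.4721 -0.021   0.0122] 0.61
scene short_foot [ 0.4729 -0.0216  0.0091] 0.52
scene far_corner [ 0.578  -0.2317  0.0741] 0.84
scene shim_nose [ 0.4788 -0.1114 -0.0006] 0.82
scene shim_nose [ 0.6928 -0.1871 -0.0044] 0.48
```

View pics/g_h.png

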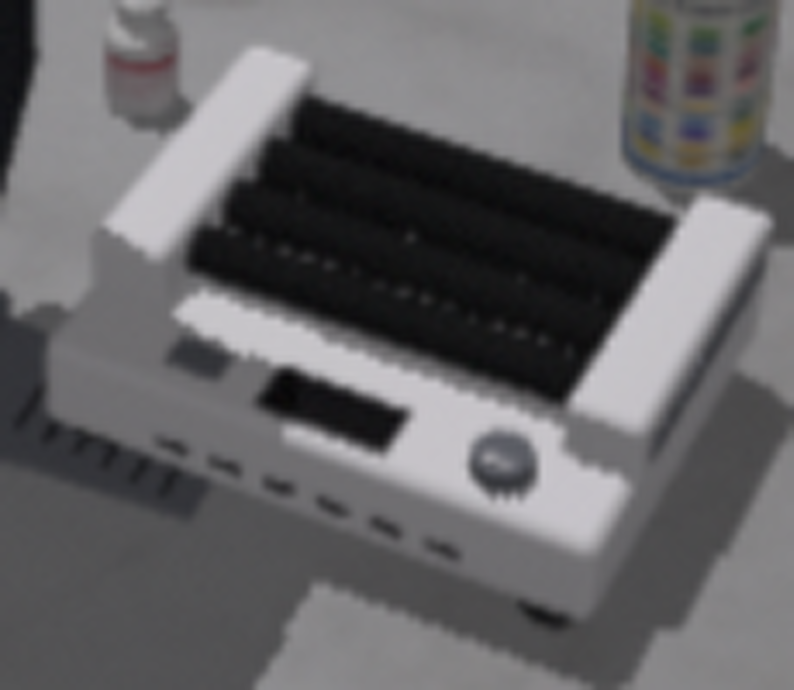

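The push force rose to 11 N and the mixer picture has stopped changing, so it has reached the stiffening point. I'll back off and check that it stays.

Call:
{"op": "send_rows", "data": {
  "moves": [
    [-0.1, 0, 0, 0, 0, 0],
    [-0.1, 0, 0, 0, 0, 0],
    [-0.1, 0, 0, 0, 0, 0],
    [0.6, 0, 0, 0, 0, 0],
    [1.8, 0, 0, 0, 0, 0],
    [3.0, 0, 0, 0, 0, 0],
    [4.0, 0, -3, 0, 0, 0],
    [4.0, 0, -8, 0, 0, 0],
    [4.0, 0, -13, 0, 0, 0],
    [4.0, 0, -17, 0, 0, 0],
    [4.0, 0, -17, 0, 0, 0]
  ]
}}

```text
time: 11.0
eef_pos: [0.4712, 0.0278, 0.2052]
eef_rot: [0.688, 0.725, 0.005, 0.006]
ft_force: [0.4, 0.3, 1.2]
grip_width: -0.002
```

```bash
python3 -c "
from h import *
delta([.569,-.233,.2],93.2)"; python3 look.py i; python3 - <<'E'
from h import *
a=cv2.imread(f'pics/i_scene.png')
cv2.imwrite(f'pics/g_i.png',crop(a,268,205,383,305,6.9))
E
```

```text
t 11.0 pos [0.4712 0.0278 0.2052] ft [0.4 0.3 1.2] yawx 92.98 w -0.002
row [-26.55   8.4    0.7 ] [ 0.0154  0.0019 -0.0038]
top shim_back [ 0.4713 -0.0237  0.0114] 0.49
top short_foot [ 0.4698 -0.0758  0.012 ] 0.9
top short_foot [ 0.5288 -0.156   0.0029] 0.68
top short_foot [ 0.4699 -0.0223  0.0126] 0.65
top far_corner [ 0.5818 -0.2334  0.0705] 0.71
scene shim_back [ 0.4731 -0.0234  0.0126] 0.75
scene shim_back [ 6.313e-01 -4.100e-03 -5.000e-04] 0.69
scene short_foot [ 0.4726 -0.0783  0.0066] 0.59
scene far_corner [ 0.5764 -0.2311  0.0725] 0.84
scene shim_nose [ 0.477  -0.1124 -0.0025] 0.61
```

View pics/g_i.png

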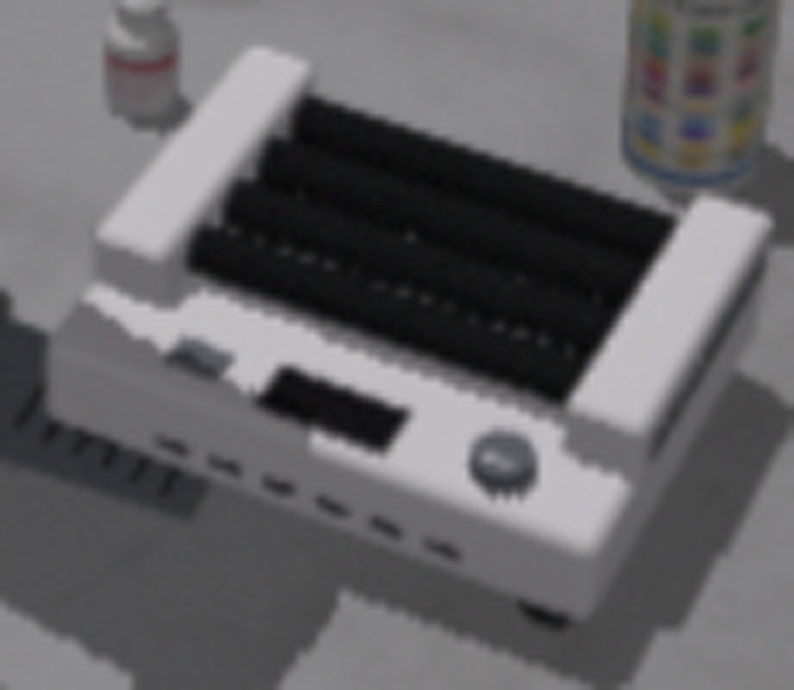

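View pics/i_tp.png

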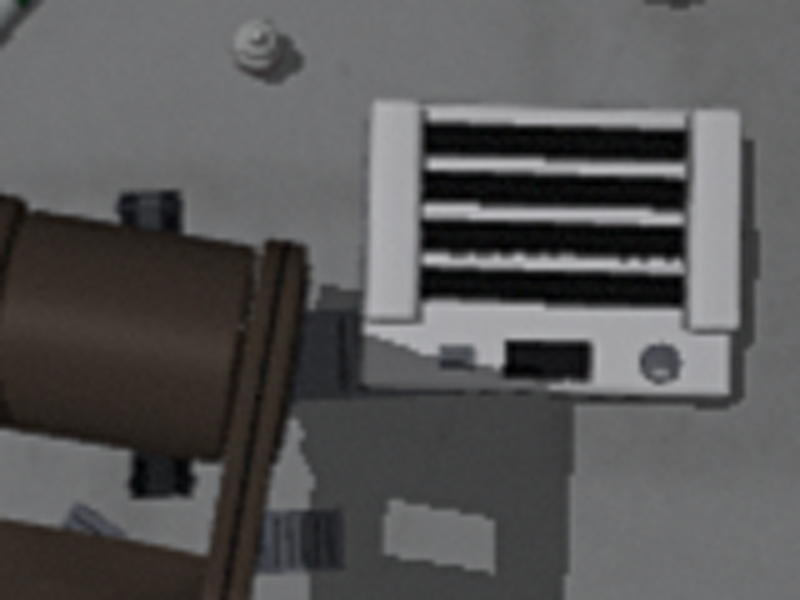

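The mixer stayed where it was. The shim back (-0.0235) to foot (-0.078) distance is about 55 mm, which matches level. Next is the press at the far corner, about (0.577, -0.233, 0.072).

Call:
{"op": "send_rows", "data": {
  "moves": [
    [-4, 1.5, 0, 0, 0, 0],
    [-8.5, 3, 0, 0, 0, 0],
    [-13, 4.5, 0, 0, 0, 0],
    [-17.5, 6, 0, 0, 0, 0],
    [-22, 7.5, 0, 0, 0, 0],
    [-25, 8.3, 1, 0, 0, 0],
    [-26.5, 8.6, 3, 0, 0, 0],
    [-26.5, 8.6, 6, 0, 0, 0],
    [-26.5, 8.6, 8.5, 0, 0, 0],
    [-26.5, 8.6, 9.8, 0, 0, 0],
    [-26.5, 8.6, 9.8, 0, 0, 0]
  ]
}}

```text
time: 12.6
eef_pos: [0.5645, -0.2315, 0.0952]
eef_rot: [0.689, 0.725, -0.0, -0.004]
ft_force: [-0.2, -0.4, -0.9]
grip_width: 0.004
```

```bash
python3 - <<'E'
from h import *
from station import optics
delta([.573,-.233,.091],93.2)
d=optics.camera('scene'); cv2.imwrite('pics/k.png',crop(d['frame'],250,90,420,310,2.7))
E
```

```text
t 12.6 pos [ 0.5645 -0.2315  0.0952] ft [-0.2 -0.4 -0.9] yawx 92.91 w 0.004
row [-0.19  0.85  0.42] [-0.0055 -0.0051 -0.0051]
```

View pics/k.png

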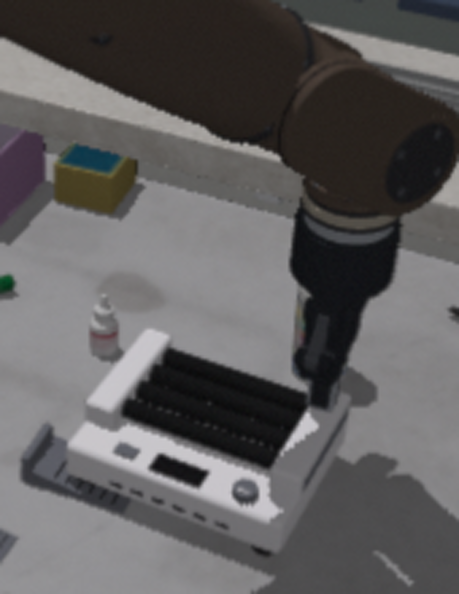

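The fingertips are about 4 mm above the right housing at its rear end, clear of the bottle. I'll shift slightly to the rear and press down gently.

Call:
{"op": "send_rows", "data": {
  "moves": [
    [-0.1, 0.6, 0, 0, 0, 0],
    [-0.1, 0.6, 0.2, 0, 0, 0],
    [-0.1, 0.6, 0.35, 0, 0, 0],
    [-0.1, 0.6, 0.45, 0, 0, 0],
    [-0.1, 0.6, 0.55, 0, 0, 0],
    [-0.1, 0.6, 0.6, 0, 0, 0]
  ]
}}

```text
time: 13.25
eef_pos: [0.5715, -0.2328, 0.0912]
eef_rot: [0.689, 0.725, 0.0, -0.002]
ft_force: [0.6, -0.6, 0.3]
grip_width: 0.004
```

Call:
{"op": "send_rows", "data": {
  "moves": [
    [0, 0, 0.1, 0, 0, 0],
    [0, 0, 0.2, 0, 0, 0],
    [0, 0, 0.3, 0, 0, 0],
    [0, 0, 0.3, 0, 0, 0]
  ]
}}

```text
time: 13.65
eef_pos: [0.5718, -0.2329, 0.0906]
eef_rot: [0.689, 0.725, -0.0, -0.002]
ft_force: [-4.4, 2.2, 9.6]
grip_width: -0.001
```

Call:
{"op": "send_rows", "data": {
  "moves": [
    [0, 0, 0.25, 0, 0, 0],
    [0, 0, 0.25, 0, 0, 0],
    [0, 0, 0.25, 0, 0, 0],
    [0, 0, 0.25, 0, 0, 0],
    [0, 0, 0.25, 0, 0, 0]
  ]
}}

```text
time: 14.15
eef_pos: [0.5719, -0.2329, 0.0906]
eef_rot: [0.689, 0.725, -0.0, -0.003]
ft_force: [-4.9, 3.3, 10.8]
grip_width: -0.001
```

```bash
python3 - <<'E'
from h import *
from station import optics,nets
delta([.573,-.233,.091],93.2)
d=optics.camera('scene'); cv2.imwrite('pics/l.png',crop(d['frame'],268,205,383,305,6.9))
for n in ['shim_back','short_foot','shim_nose']:
    for k in nets.mark_of('scene',n): 
        if k['position'][0]>.42: print(n,np.round(k['position'],4),round(k['p'],2))
E
```

```text
t 14.15 pos [ 0.5719 -0.2329  0.0906] ft [-4.9  3.3 10.8] yawx 92.95 w -0.001
row [-0.02  0.11 -0.04] [-0.0042 -0.0037 -0.0044]
shim_back [ 0.4705 -0.02    0.0122] 0.81
short_foot [ 0.4724 -0.0759  0.0061] 0.78
short_foot [ 0.4772 -0.11   -0.0065] 0.69
shim_nose [ 0.4763 -0.1137 -0.0056] 0.67
shim_nose [ 0.5781 -0.2313  0.0743] 0.48
```

View pics/l.png

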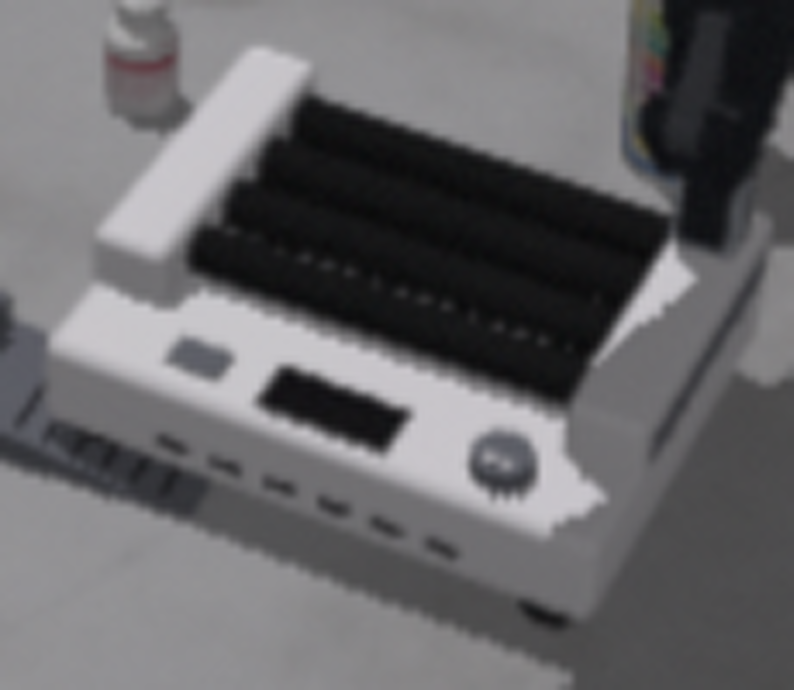

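Under about 11 N the mixer did not move: the front-left deck corner is still at crop (47,350). The fingertips rest at z = 0.0716, which matches the level 72 mm top. I'll lift straight off.

Call:
{"op": "send_rows", "data": {
  "moves": [
    [0, 0, -0.3, 0, 0, 0],
    [0, 0, -1.5, 0, 0, 0],
    [0, 0, -4, 0, 0, 0],
    [0, 0, -8, 0, 0, 0],
    [0, 0, -12, 0, 0, 0],
    [0, 0, -14, 0, 0, 0],
    [0, 0, -14, 0, 0, 0],
    [0, 0, -14, 0, 0, 0]
  ]
}}

```text
time: 15.15
eef_pos: [0.5723, -0.2333, 0.2303]
eef_rot: [0.689, 0.725, -0.0, -0.003]
ft_force: [-0.7, 0.4, -0.1]
grip_width: -0.001
```

```bash
python3 - <<'E'
from h import *
from station import optics,nets
delta([.573,-.233,.091],93.2)
d=optics.camera('scene'); cv2.imwrite('pics/m.png',crop(d['frame'],268,205,383,305,6.9))
for n in ['shim_back','short_foot','shim_nose','far_corner','mixer','dropper','strip_bottle','card_stack']:
    for k in nets.mark_of('scene',n): 
        if k['position'][0]>.42: print(n,np.round(k['position'],4),round(k['p'],2))
E
```

```text
t 15.15 pos [ 0.5723 -0.2333  0.2303] ft [-0.7  0.4 -0.1] yawx 92.94 w -0.001
row [-0.03  0.13 13.93] [-0.0042 -0.0036 -0.0045]
shim_back [ 0.4716 -0.0219  0.0109] 0.98
short_foot [ 0.473  -0.0761  0.006 ] 0.56
shim_nose [ 0.4773 -0.1112 -0.0054] 0.78
far_corner [ 0.5775 -0.2345  0.0716] 0.88
mixer [ 0.6892 -0.1904 -0.0028] 0.31
dropper [ 0.6321 -0.007   0.0011] 0.66
strip_bottle [ 0.6921 -0.1891 -0.0048] 0.73
card_stack [ 0.4393  0.2257 -0.0011] 0.69
```

View pics/m.png

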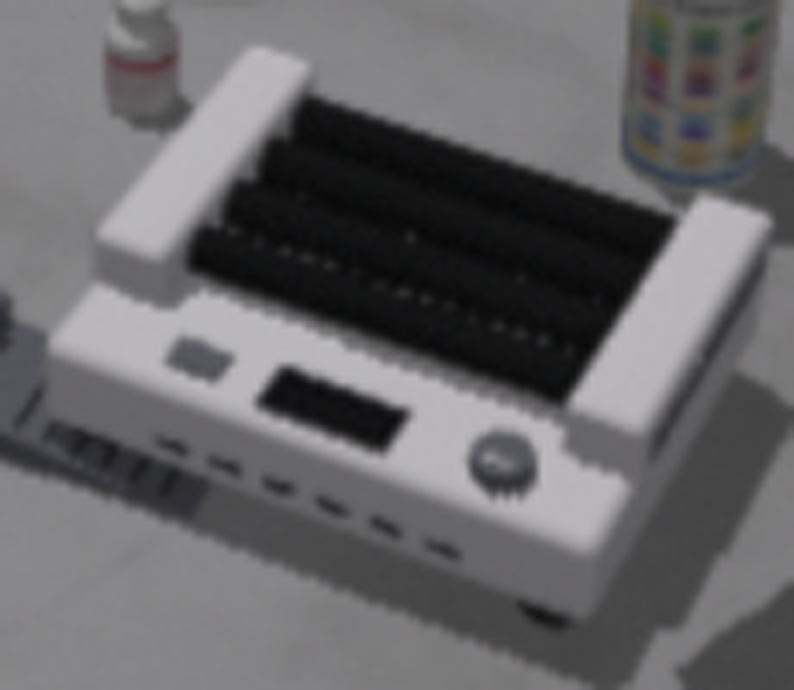

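The mixer looks the same before, during and after the press, the shim is under the short foot, the bystanders haven't moved and the arm is clear. Handing in.

```bash
python3 -c "
from station import order
print(order.close_job())"
```

```text
the job is handed in; nothing more can be done
None
```

I pushed the largest shim thin end first under the short foot with the shut fingertips until the mixer stood level. I then pressed the far corner with about 10 N for roughly half a second, lifted clear and handed in at about 15 s. The hand-in call gave no verdict.

- **Push:** it took 5–6 N, rising to 11 N at the end. The shim back is 54–55 mm from the short foot's centre, where 55 mm means level.
- **Level:** during the press the fingertips stopped at z = 0.0716 m on the 72 mm top. The scene crops before, during and after the press look the same.
- **Surroundings:** the dropper, strip bottle and card stack are where they were, within the error of the detectors (about 4 mm), and the arm touches nothing.
- **Uncertain:** the only tilt I fitted from a picture, taken 3 mm before the end of the push, gave 0.018 ± 0.013 rad. I did not repeat it; the level result rests on the push force rising, the shim distance and the press height. The detectors' foot position also scattered by about 3 mm.

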